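# Fit the access panel into the instrument case

### The job

Fit the loose aluminium access panel into the open top of the grey instrument case, handle up: it is longer than the opening, so tilt it, tuck one end fully under the wide yellow rim, lower the other end in past the narrow grey rim, and, with it resting level on the inner ledges, slide it back along them until it stops under the narrow rim, so that it lies flat, caught under both rims, and let go. Do it gently: do not force the panel against the case or drop it in, and leave the solder spool, flux bottle and meter where they stand.

Things in the scene. Friction and masses are not known exactly. Their poses are not given: they have to be found in the camera images.
- panel: loose aluminium access panel, 164 (its x) x 110 (its y) x 4 mm thick, 0.2 to 0.35 kg, starts flat on the bench; both ends are alike, so either may go in first. Origin: centre of its underside; z up through the handle. More than 20 N between panel and case counts as forcing; moving at over 0.25 m/s while not held (a free fall of 3 mm) as dropping.
- handle (a point): top of the panel's black handle rib, centred on the panel, 34 mm above its underside. The rib is 12 mm thick (panel x), 60 mm long (panel y), and rises 30 mm from the panel's top face: take it from above across its 12 mm.
- case: grey open-topped instrument case, fixed, rigid, outside 191 (x) x 134 (y) x 71 mm high, plain straight side walls. Origin: on the bench under the centre of the opening; z up; +x towards the wide yellow rim, -x towards the narrow grey rim. The panel is home when its end touches the end wall under the narrow rim: its centre is then at x = 0 of the case, with 7 mm under each rim.
- opening (a point): centre of the case's opening, level with the top of the rims. The opening is 150 mm (case x -75 to +75) by 118 mm (y -59 to +59). Inside, under each rim, is a level aluminium ledge; both have one height, set by hand and different each time: top faces 25 to 50 mm above the bench, that is 15 to 40 mm below the rims' undersides. It is not measured: feel for it.
- wide_rim (a point): middle of the inner top edge of the wide yellow rim (case x +75, 71 mm up). The rim is 28 mm wide and 6 mm thick (underside 65 mm above the bench) and overhangs a pocket 22 mm deep: end wall at case x = +97. The ledge below fills the pocket and reaches 14 mm further into the opening (case x 61 to 97).
- narrow_rim (a point): middle of the inner top edge of the narrow grey rim (case x -75, 71 mm up). The rim is 13 mm wide and 6 mm thick (underside 65 mm above the bench) and overhangs a pocket 7 mm deep: end wall at case x = -82. The ledge below fills the pocket and reaches 14 mm further into the opening (case x -82 to -61).
- spool: bystander: steel-grey solder spool, 52 mm diameter, 50 mm high, upright; origin at the centre of its underside
- flux: bystander: amber flux bottle with a black cap, 34 mm diameter, 75 mm high, upright; origin at the centre of its underside
- meter: bystander: yellow hand-held meter lying flat, 150 (x) x 78 (y) x 34 mm, dial up; origin at the centre of its underside
There are look-alikes about, which are no part of the job. Several things have the shape of the panel; the one meant has the colours described above. Of the things that look like the case, the larger one is meant.

How it is judged:
On the way, in this order (a step that is already met when the one before it is completed fails the run):
1. the panel is held tilted, low over the opening (angle between panel's own z axis and vertical between 0.07 and 1.2 rad and horizontal distance between panel and case below 0.035 m and height (world z) of panel below 0.11 m and contact force between panel and the fingers above 0.5 N), for 0.1 s.
2. the panel, still in the fingers' hold or pushed by them, lies level below the rims and bears on the case while it is slid back (x of panel in the frame of case between 0.0025 and 0.0125 m and z of panel in the frame of case between 0.022 and 0.053 m and angle between panel's own z axis and vertical below 0.04 rad and contact force between panel and case above 0.4 N and contact force between panel and the fingers above 0.1 N), for 0.15 s.
At the end, for the whole second after the job is handed in: The panel lies flat (within 0.03 rad) and at rest on the ledges below both rims (underside 22 to 53 mm above the bench), handle up, its centre within 4 mm along the case's x and 6 mm along y of the case's origin, its length along the case's x within 0.08 rad, and the robot has let go (x of panel in the frame of case between -0.004 and 0.004 m and y of panel in the frame of case between -0.006 and 0.006 m and z of panel in the frame of case between 0.022 and 0.053 m and angle between panel's own z axis and vertical below 0.03 rad and angle between the x axis of panel and the x axis of case, either way round below 0.08 rad and linear speed of panel below 0.01 m/s and angular speed of panel below 0.05 rad/s); the robot touches nothing.
It fails at once if the panel is forced against the case (more than 20 N) (contact force between panel and case above 20 N).
It fails at once if the panel is dropped (it moves faster than 0.25 m/s while not held) (contact force between panel and the fingers below 0.05 N and linear speed of panel above 0.25 m/s).
It fails at once if the spool is moved by more than 15 mm (distance of spool from where it was at the start of the episode above 0.015 m).
It fails at once if the flux is moved by more than 15 mm (distance of flux from where it was at the start of the episode above 0.015 m).
It fails at once if the meter is moved by more than 15 mm (distance of meter from where it was at the start of the episode above 0.015 m).
It also fails if it takes over 72 s, if anything falls off the work surface, if the arm or the gripper's body presses on something with over 40 N, if the wrist force passes 120 N, or if a joint passes its speed limit or range.

### The arm

A 7-joint arm with a two-finger parallel gripper is mounted at the origin on the work surface. World frame = base frame: x ahead of the robot, y to its left, z up, the work surface at z = 0. Lengths are in m, angles in rad, forces in N, time in s.
With the tool pointing down it reaches from about 0.425 to 0.95 m from the base axis. Payload 4.7 kg.
Tool frame: the origin (TCP) lies between the finger pads; the fingertips stand 25 mm ahead of it and the grasp point (between the pads) lies 6 mm ahead of it; z points along the fingers, y is the line along which they close (so a half turn about z gives the same grasp; the last joint's range is limited). The gripper opens to 85 mm and grips with 20 to 120 N. Pads are 22 mm wide; open, the fingers measure 114 mm over their backs; the gripper's body (76 mm by 85 mm) begins 54 mm behind the grasp point. The pads swing forward as they close: fully open they stand 13 mm farther back than shut.
Start: joints at [1.27, 0.469, -0.049, 1.532, 0.024, 1.141, -0.082], TCP at [0.181, -0.65, 0.256] pointing down, gripper open.
Joint ranges: [-2.59, 2.59], [-0.33, 1.99], [-1.39, 1.29], [0.1, 2.45], [-1.04, 4.18], [0.21, 1.99], [-2.66, 2.66]. Speed limits (rad/s): [2.57, 2.57, 3.14, 3.14, 3.14, 3.14, 3.14].

### API

Orientations are given as a 3x3 rotation matrix whose columns are the frame's x, y, z axes.
In Python, from rig import * gives the robot as it stands. Calls block until the motion is done:
- movep(position, orientation): joint-space move of the TCP to a pose.
- move_l(position, attitude=None, feed=0.15, until_force=None): straight line of the TCP; attitude=None keeps the orientation; feed is the mean speed in m/s. With until_force (N) it stops when the force on the tool has changed by that much, and returns True; else False.
- move_joints(angles): joint-space move.
- command_gripper(opening, newtons=None): finger opening in m; newtons is the grip in N (None keeps the last); returns when the fingers have stopped.
- sleep(seconds).
- inverse_kinematics(position, orientation): joint angles nearest the present ones, or None.
- sense(): the state.
- camera(name): name is "scene" or "top" or "wrist"; returns (picture, depth): 400x640x3 uint8, red, green, blue; 400x640 float32, m along the optical axis (not along the pixel's ray), 0 where there is no reading.
- camera_params(name): a dict with "K" (3x3 intrinsics, pixels), "position" and "rotation" of the camera in the world; the wrist camera has in their place "tool_from_camera" (4x4, takes a point from camera to tool coordinates, whose origin is the TCP and whose axes are the flange's). Camera axes: x right, y down, z forward; pixel columns grow to the right and rows downward; lengths in m; the calibration is good to about 2 mm. The wrist camera is an equidistant fisheye: a pixel r from the principal point sees the ray r / f radians off the axis. A picture is of the moment at which its call begins: read the wrist's pose just before it. camera_params takes no time and is no camera call.
A pose or a line that the arm cannot do raises Unreachable and nothing moves.
- finish_job(): hands the job in; it is judged then, once.
The state is a dict: "time_s": time; "joint_pos": joint angles; "qd": joint speeds; "joint_efforts": joint torques, N m; "position": TCP position; "tcp_rot": TCP orientation; "wrist_force": force on the tool from outside, world axes, zero at the start; "ft_torque": the same for the moment, N m; "finger_gap": finger opening in m; "gripper_force": force on a finger pad.
Only numpy, scipy, OpenCV 4.12 (cv2) and the standard library are available. Lean on these libraries where they do the work, as an engineer would, in place of code of your own. Each camera call takes 0.05 s, during which the arm holds its last target. There are 200 camera calls.

## Working session

There is one attempt and no reset: what is moved stays moved. The work goes in short steps, each a Python script; the robot and the scene stay as the last script left them, time stands still between calls to the robot, and variables do not carry over. Pictures are saved under pics/ and viewed, at most 10 in all, crops included, and the job is handed in when it is done.

```bash
ls; mkdir -p pics; python3 - <<'E'
from rig import *
import cv2,numpy as np
for n in("scene","top"):
    p,d=camera(n); cv2.imwrite(f"pics/{n}0.png",p[:,:,::-1]); np.savez(f"pics/{n}0.npz",p=p,d=d)
    c=camera_params(n); print(n,c["K"].tolist(),np.round(c["position"],4),np.round(c["rotation"],4).tolist())
print(sense())
print(camera_params("wrist"))
E
```

```text
pics
scene [[362.17907962827326, 0.0, 319.2846664057231], [0.0, 362.17907962827326, 198.52769661173207], [0.0, 0.0, 1.0]] [ 1.3204 -0.2697  0.701 ] [[0.3206, 0.5668, -0.7589], [0.9472, -0.1896, 0.2585], [0.0026, -0.8017, -0.5977]]
top [[397.54873117865856, 0.0, 321.8745547892016], [0.0, 397.54873117865856, 202.80209436295962], [0.0, 0.0, 1.0]] [0.4656 0.0237 1.4021] [[0.0287, -0.9985, 0.0474], [-0.9996, -0.0284, 0.0074], [-0.0061, -0.0476, -0.9988]]
{'time_s': 0.1, 'joint_pos': array([ 1.27010347,  0.4693768 , -0.04858756,  1.53357173,  0.02408237,
        1.14101104, -0.08227813]), 'qd': array([-0.00072453,  0.0001884 , -0.00056692, -0.00220473,  0.00055157,
        0.00197081, -0.00045085]), 'joint_efforts': array([ 8.05962623e-05, -5.11513388e+01, -4.74443275e-02, -2.38391054e+01,
        1.07204053e-02,  4.32418325e-03, -3.02555907e-05]), 'position': array([ 0.1810948 , -0.64975215,  0.25535666]), 'tcp_rot': array([[ 9.63281224e-01,  2.68493960e-01, -5.26245802e-04],
       [ 2.68494471e-01, -9.63279720e-01,  1.70270336e-03],
       [-4.97563414e-05, -1.78147627e-03, -9.99998412e-01]]), 'wrist_force': array([1.39610809, 0.2239346 , 0.40889707]), 'ft_torque': array([0.01118373, 0.03562144, 0.01541277]), 'gripper_force': 0.0, 'finger_gap': 0.08574320330713356}
{'K': array([[309.70691629,   0.        , 320.24488704],
       [  0.        , 309.70691629, 195.04161927],
       [  0.        ,   0.        ,   1.        ]]), 'tool_from_camera': array([[ 4.69209192e-04, -9.65541633e-01, -2.60248217e-01,
         6.46083894e-02],
       [ 9.99999791e-01,  5.68755972e-04, -3.07200862e-04,
         1.31320005e-03],
       [ 4.44632950e-04, -2.60248018e-01,  9.65541698e-01,
        -1.18030316e-01],
       [ 0.00000000e+00,  0.00000000e+00,  0.00000000e+00,
         1.00000000e+00]])}
```

View pics/top0.png

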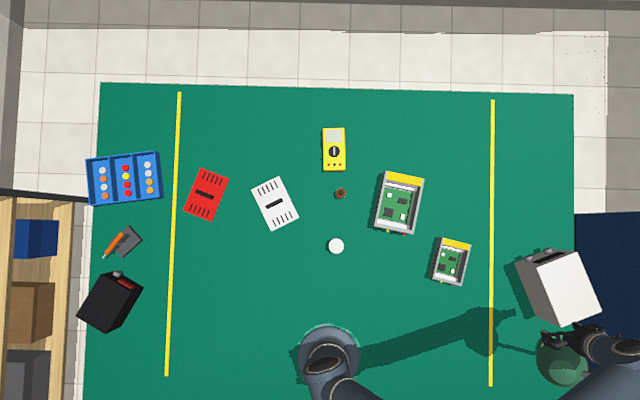

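View pics/scene0.png

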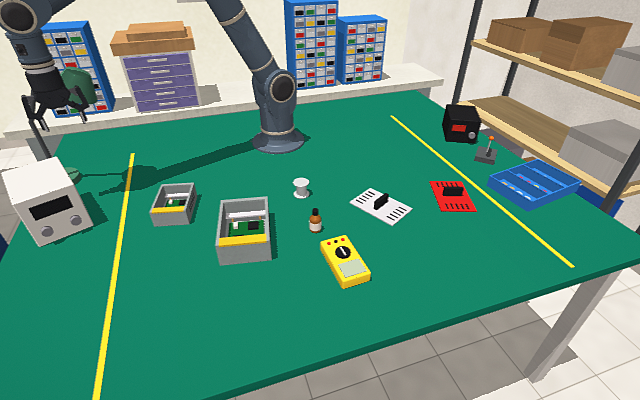

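Candidates in the top view are the white/aluminium panel at (275,203) and the red look-alike at (206,194). The cases are the larger one at (400,203) and a smaller one at (451,262). The aluminium-coloured panel with the black rib and the larger case fit the description. The bystanders are the spool (336,246), flux (340,193) and meter (333,150). I'll confirm with a crop and make rough measurements.

```bash
cat > h.py <<'E'
from rig import *
import cv2, numpy as np
def rays(name, uv, pose=None, cp=None):
    """origin, unit directions (world) of pixels uv (Nx2)"""
    cp=cp or camera_params(name); K=cp["K"]; uv=np.atleast_2d(uv).astype(float)
    q=(uv-K[:2,2])/[K[0,0],K[1,1]]
    if name!="wrist":
        d=np.c_[q,np.ones(len(q))]; R,o=np.array(cp["rotation"]),np.array(cp["position"])
    else:
        r=np.linalg.norm(q,axis=1); d=np.c_[q*np.sinc(r/np.pi)[:,None],np.cos(r)]
        T=np.eye(4); T[:3,:3],T[:3,3]=pose[1],pose[0]; T=T@cp["tool_from_camera"]; R,o=T[:3,:3],T[:3,3]
    d=d@R.T; return o, d/np.linalg.norm(d,axis=1)[:,None]
def onplane(o,d,z): return o+d*((z-o[2])/d[:,2])[:,None]
def tri(obs):
    """least-squares point from [(o,d),...]"""
    P=[np.eye(3)-np.outer(d,d) for o,d in obs]
    x=np.linalg.solve(sum(P),sum(p@o for p,(o,d) in zip(P,obs)))
    return x, max(np.linalg.norm(p@(x-o)) for p,(o,d) in zip(P,obs))
def wshot(tag):
    s=sense(); p,d=camera("wrist"); np.savez(f"pics/{tag}.npz",p=p,d=d,pos=s["position"],rot=s["tcp_rot"])
    cv2.imwrite(f"pics/{tag}.png",p[:,:,::-1]); return p,d,(s["position"],s["tcp_rot"])
def down(yaw):
    """tool pointing down, tool x at angle yaw in world"""
    c,s=np.cos(yaw),np.sin(yaw); return np.array([[c,s,0],[s,-c,0],[0,0,-1.]])
E
python3 - <<'E'
from h import *
for n,pts in(("top",dict(panel=(275,203),case=(400,203),spool=(336,246),flux=(340,193),meter=(333,150))),):
    z=dict(panel=.034,case=.05,spool=.05,flux=.075,meter=.034)
    for k,v in pts.items():
        o,d=rays(n,v); print(k,onplane(o,d,z[k]).round(3))
im=cv2.imread("pics/top0.png")[150:300,175:485]
cv2.imwrite("pics/crop0.png",cv2.resize(im,None,fx=2.5,fy=2.5,interpolation=cv2.INTER_CUBIC))
E
```

```text
panel [[0.525 0.195 0.034]]
case [[ 0.537 -0.232  0.05 ]]
spool [[ 0.385 -0.018  0.05 ]]
flux [[ 0.563 -0.026  0.075]]
meter [[0.715 0.001 0.034]]
```

View pics/crop0.png

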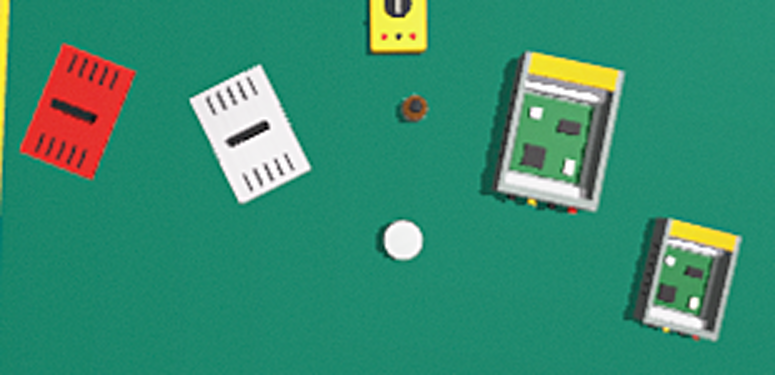

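The crop confirms it: the aluminium panel with the black rib is at crop (250,132) and the larger case at (560,130), with its yellow rim facing away from the robot. The red panel and small case are the look-alikes. Next, reachability and close wrist views.

```bash
python3 - <<'E'
from h import *
C=np.array([.537,-.232,0]);P=np.array([.525,.195,0])
from scipy.spatial.transform import Rotation as R
for s in(-1,1):
    for nm,p,yaw,t in(("panel",P+[0,0,.2],.44,0),("panel low",P+[0,0,.036],.44,0),("case",C+[0,0,.2],-.18,0),("case tilt",C+[.03,0,.11],-.18,.2),("case low",C+[0,0,.06],-.18,0)):
        M=down(yaw+s*np.pi/2); ax=[-np.sin(yaw),np.cos(yaw),0]
        q=inverse_kinematics(p,R.from_rotvec(np.array(ax)*t).as_matrix()@M); print(s,nm,None if q is None else np.round(q,2))
E
```

```text
-1 panel [-1.23  0.56  1.12  1.91 -0.58  1.04 -2.56]
-1 panel low [-1.07  0.77  0.91  2.02 -0.88  0.8  -2.33]
-1 case [-0.43  0.6   1.12  1.86 -0.62  1.08 -2.4 ]
-1 case tilt [-0.36  0.9   1.11  1.73 -0.74  1.25 -2.34]
-1 case low [-0.39  0.88  1.1   1.95 -0.98  0.98 -2.12]
1 panel [ 0.38  0.6  -1.13  1.83  0.6   1.11 -0.53]
1 panel low [ 0.19  0.75 -0.86  1.95  0.78  0.82 -0.67]
1 case [ 0.73  0.43 -0.52  1.79  0.25  0.99 -0.07]
1 case tilt [ 0.61  0.65 -0.44  1.67  0.3   1.1  -0.12]
1 case low [ 0.68  0.61 -0.46  1.89  0.39  0.73 -0.19]
```

```bash
python3 - <<'E'
from h import *
C=np.array([.537,-.232,0]);P=np.array([.525,.195,0])
for nm,p,yaw,offs in(("case",C,-.18,[(-.06,.03,.27),(.06,-.03,.27)]),("panel",P,.44,[(-.05,.03,.22),(.05,-.03,.22)])):
    for i,o in enumerate(offs):
        movep(p+o,down(yaw+np.pi/2)); sleep(.3); wshot(f"w_{nm}{i}")
print(sense()["time_s"])
a=[cv2.imread(f"pics/w_{n}.png") for n in("case0","case1","panel0","panel1")]
m=np.vstack([np.hstack(a[:2]),np.hstack(a[2:])]); cv2.imwrite("pics/mont.png",cv2.resize(m,(800,500),interpolation=cv2.INTER_AREA))
E
```

```text
6.4167
```

View pics/mont.png

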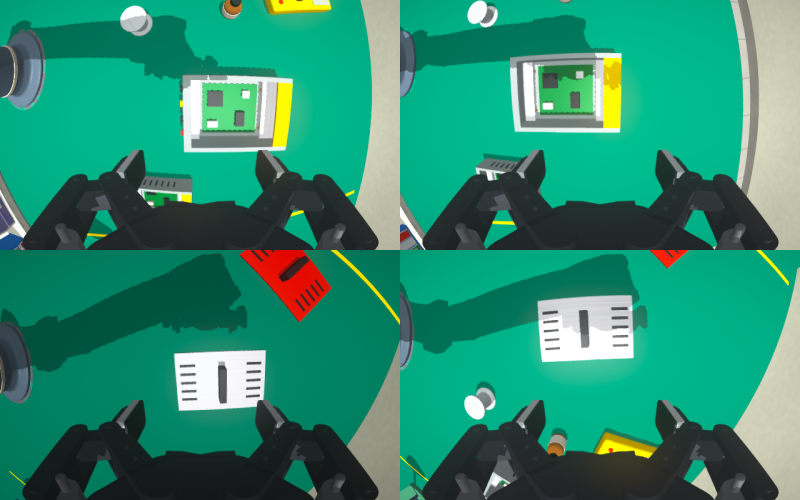

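Montage: case views at upper left (240,115) and upper right (567,92); the panel at lower left (220,380) and lower right (585,328), all unobstructed. Now I'll extract edges.

```bash
cat > meas.py <<'E'
from h import *
def load(t): 
    f=np.load(f"pics/{t}.npz"); return f["p"],(f["pos"],f["rot"])
def big(m,near=None):
    n,l,st,c=cv2.connectedComponentsWithStats(m.astype(np.uint8)); return l==1+np.argmax(st[1:,4])
def quad(mask,pose,z):
    """rectangle fit in world plane z of a mask; returns centre,size,long-axis yaw,4 ordered corner pixels' world points"""
    cs,_=cv2.findContours(mask.astype(np.uint8),cv2.RETR_EXTERNAL,cv2.CHAIN_APPROX_NONE)
    c=max(cs,key=cv2.contourArea)[:,0,:].astype(float)
    o,d=rays("wrist",c,pose); w=onplane(o,d,z)[:,:2]
    (cx,cy),(a,b),th=cv2.minAreaRect((w*1000).astype(np.float32))
    if a<b: a,b,th=b,a,th+90
    yaw=np.deg2rad((th+90)%180-90); ax=np.array([[np.cos(yaw),-np.sin(yaw)],[np.sin(yaw),np.cos(yaw)]])
    q=(w-np.array([cx,cy])/1000)@ax
    cor=[]
    for s in((1,1),(1,-1),(-1,-1),(-1,1)):
        k=np.argmax(q@np.array(s)); cor.append((o,d[k]))
    return np.array([cx,cy]),np.array([a,b]),yaw,cor
E
python3 - <<'E'
from meas import *
for kind in("panel","case"):
    cc=[]
    for i in(0,1):
        p,pose=load(f"w_{kind}{i}"); h,s,v=cv2.split(cv2.cvtColor(p,cv2.COLOR_RGB2HSV))
        Y,X=np.mgrid[:400,:640]
        if kind=="panel": m=(s<60)&(v>70); m&=(Y<255); m=cv2.morphologyEx(m.astype(np.uint8),cv2.MORPH_CLOSE,np.ones((3,3)))
        else: m=(h>20)&(h<35)&(s>130)&(v>90)&(Y<255)&(Y>70)
        if kind=="panel":
            z=.004; m=big(m)
        else:
            z=.071; m=big(m)
        c,sz,yaw,cor=quad(m,pose,z); cc.append(cor); print(kind,i,m.sum(),c.round(1),sz.round(1),round(yaw,4))
    for a,b in zip(*cc): x,r=tri([a,b]); print("  corner",(x*1000).round(1),"res",round(r*1000,2))
crops=[]
for t,(x,y) in(("case0",(280,90)),("case1",(170,60))): crops.append(cv2.resize(cv2.imread(f"pics/w_{t}.png")[y:y+170,x:x+200],None,fx=2,fy=2,interpolation=cv2.INTER_CUBIC))
cv2.imwrite("pics/casecrop.png",np.hstack(crops))
E
```

```text
panel 0 12982 [540.4 204.4] [191.9 119.2] 0.475
panel 1 14988 [527.  201.3] [165.1 110.9] 0.4845
  corner [574.6 288.1   1. ] res 0.16
  corner [613.6 203.6  62.8] res 7.6
  corner [479.1 114.2  -1.3] res 0.79
  corner [429.  211.9   1.6] res 0.55
case 0 2419 [ 618.8 -237.4] [117.5  30.6] 1.3877
case 1 3061 [ 619.4 -237.9] [117.1  28.8] 1.3897
  corner [ 616.4 -177.9   67.9] res 0.15
  corner [ 643.2 -182.9   71.2] res 0.18
  corner [ 622.4 -297.4   71.5] res 0.36
  corner [ 595.9 -294.    66.1] res 0.55
```

View pics/casecrop.png

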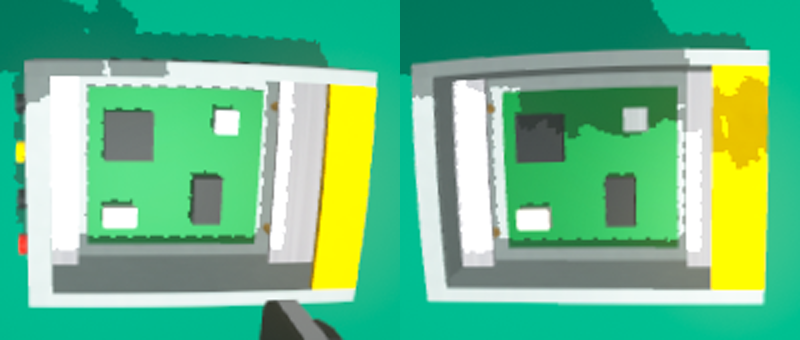

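The crop shows the case with the yellow rim on the right in both views, grey narrow rim on the left, and white ledge strips inside at crop (65,170)/(300,170). View 1 sees the full top outline. I'll refine the case from its outline and the panel/rib from both views, separating the finger first.

```bash
python3 - <<'E'
from meas import *
def hsv(p): return cv2.split(cv2.cvtColor(p,cv2.COLOR_RGB2HSV))
p,pose=load("w_case1"); h,s,v=hsv(p); Y,X=np.mgrid[:400,:640]
m=~((h>60)&(h<95)&(s>110))&(X>165)&(X<375)&(Y>70)&(Y<235)
m=big(cv2.morphologyEx(m.astype(np.uint8),cv2.MORPH_OPEN,np.ones((5,5))))
c,sz,yaw,cor=quad(m,pose,.071); print("outline",c,sz,yaw); 
u=np.array([np.cos(yaw),np.sin(yaw)])
print("origin from outline",c-7.5*u)
for i in(0,1):
    p,pose=load(f"w_panel{i}"); h,s,v=hsv(p)
    m=(s<60)&(v>70)&(Y<262); m=cv2.morphologyEx(m.astype(np.uint8),cv2.MORPH_CLOSE,np.ones((3,3)))
    if i==0: m[:,428:]=0; m[:,:260]=0; m=cv2.morphologyEx(m,cv2.MORPH_OPEN,np.ones((9,9)))
    m=big(m); c,sz,yaw,cor=quad(m,pose,.004); print("panel",i,c,sz,yaw)
    globals()[f"c{i}"]=cor
    hull=np.zeros((400,640),np.uint8); cv2.fillConvexPoly(hull,cv2.convexHull(np.argwhere(m)[:,::-1].astype(np.int32)),1)
    hull=cv2.erode(hull,np.ones((7,7)))
    r=big((v<75)&(s<120)&(hull>0)); c,sz,yaw,cor=quad(r,pose,.034); print("rib",i,c,sz,yaw,np.argwhere(r).mean(0)[::-1])
    globals()[f"r{i}"]=cor
for n,a,b in(("panel",c0,c1),("rib",r0,r1)):
    for x,y in zip(a,b): t,e=tri([x,y]); print(n,(t*1000).round(1),round(e*1000,2))
f=np.load("pics/w_case1.npz"); d=f["d"]
# heights from depth at ledges / rims
cp=camera_params("wrist"); T=np.eye(4);T[:3,:3]=f["rot"];T[:3,3]=f["pos"];T=T@cp["tool_from_camera"]
for n,(u,w) in dict(ledgeN=(170+470/2-200,60+170/2),ledgeW=(170+692/2-200,60+190/2),yellow=(170+740/2-200,60+230/2),rimN=(170+422/2-200,145)).items():
    u,w=int(u),int(w); o,dd=rays("wrist",(u,w),pose=(f["pos"],f["rot"])); print(n,(o+dd[0]*d[w,u]/(dd[0]@T[:3,2])).round(4))
E
```

```text
outline [ 539.49273682 -222.90405273] [192.25668335 134.31835938] -0.17976483831894813
origin from outline [ 532.11359357 -221.56306619]
panel 0 [526.9977417  201.71780396] [164.7580719  111.86371613] 0.48607360412707823
rib 0 [522.42834473 206.13777161] [60.04412079 11.22474289] -1.0830726280564054 [352.25641026 203.37606838]
panel 1 [527.03314209 201.34967041] [165.07679749 110.88145447] 0.4845388576803792
rib 1 [563.47595215 254.51513672] [22.50499916  2.99590182] 0.4662437732293755 [351.47058824  93.14705882]
panel [574.6 288.1   1. ] 0.16
panel [624.7 185.  -10.8] 5.57
panel [479.9 115.5   4.8] 0.03
panel [429.  211.9   1.6] 0.55
rib [529.7 232.2 159.4] 34.26
rib [530.4 231.4 157.2] 34.3
rib [532.2 237.6   2.9] 26.28
rib [537.4 240.5  -6.9] 21.2
ledgeN [ 0.4623 -0.2062  0.0279]
ledgeW [ 0.5932 -0.2451  0.0258]
yellow [ 0.6157 -0.2641  0.0727]
rimN [ 0.4508 -0.1988  0.0704]
```

Case origin is (0.532,-0.2216), yaw -0.181. The panel is at (0.527,0.2015), yaw 0.485. Depth suggests the ledge is at about 27 mm. Grasping now.

```bash
cat > plan.py <<'E'
from h import *
from scipy.spatial.transform import Rotation as R
C=np.array([.532,-.2216,0]); PSI=-.181; G=.037
def pose(x,z,th,y=0):
    """TCP pose for panel origin (x,y,z) in case frame, tilt th (+x end down)"""
    Rp=(R.from_euler('z',PSI)*R.from_euler('y',th)).as_matrix()
    Rt=Rp@down(np.pi/2)
    return C+R.from_euler('z',PSI).apply([x,y,z])-Rt[:,2]*G, Rt
def tip(xt,zt,th): return pose(xt-.082*np.cos(th), zt+.082*np.sin(th), th)
def incase():
    s=sense(); p=s["position"]+s["tcp_rot"][:,2]*G
    return (R.from_euler('z',-PSI).apply(p-C)*1000).round(1), (R.from_euler('z',-PSI).apply(s["wrist_force"])).round(2), round(s["finger_gap"]*1000,1), round(s["gripper_force"],1), round(s["time_s"],2)
E
python3 - <<'E'
from plan import *
f=np.load("pics/w_panel0.npz"); cp=camera_params("wrist"); T=np.eye(4);T[:3,:3]=f["rot"];T[:3,3]=f["pos"];T=T@cp["tool_from_camera"]
o,dd=rays("wrist",(354,215),pose=(f["pos"],f["rot"]));print("rib pt",(o+dd[0]*f["d"][215,354]/(dd[0]@T[:3,2])).round(4))
P=np.array([.527,.2015,0]); D=down(.485+np.pi/2)
command_gripper(.05,50)
movep(P+[0,0,.13],D)
print("touch",move_l(P+[0,0,G],D,feed=.08,until_force=8), sense()["position"],sense()["wrist_force"])
command_gripper(0,50); s=sense(); print(s["position"],s["finger_gap"],s["gripper_force"],s["wrist_force"])
move_l(P+[0,0,.20],feed=.12); sleep(.2)
s=sense(); print(s["position"],s["finger_gap"],s["wrist_force"],s["ft_torque"],s["time_s"])
wshot("held")
E
```

```text
rib pt [0.5222 0.2041 0.0346]
touch False [0.52736104 0.20173488 0.03753879] [0.33789561 0.55087792 0.15317713]
[0.52750559 0.20175481 0.03755498] 0.010735916795005072 50.630446672439575 [ 0.65035207 -0.82795136  3.84409984]
[0.5267823  0.20143635 0.1994922 ] 0.011126347632537928 [ 0.45785006 -0.15733772 -2.6740292 ] [0.03323073 0.01050387 0.00479412] 10.8167
```

View pics/held.png

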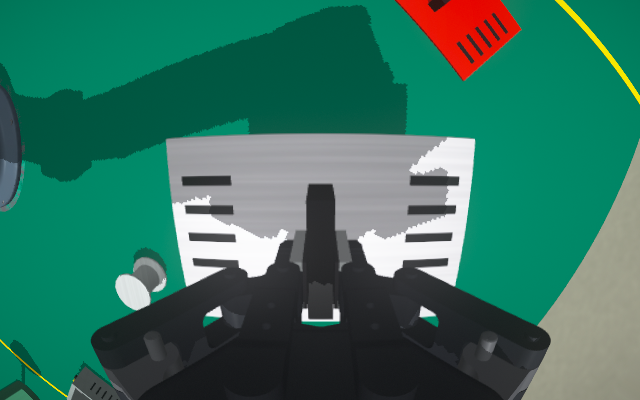

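The panel is held square: top corners at (166,138) and (474,138), with the rib between the pads at (320,210). I'll check the offset in the tool, carry it over and tuck it under the yellow rim.

```bash
python3 - <<'E'
from plan import *
o,d=rays("wrist",[(166,138),(474,138)],(np.zeros(3),np.eye(3))); print("far corners in tool (mm)",(onplane(o,d,G-.004)*1000).round(1))
p,M=pose(-.02,.17,0); move_l(p,M,feed=.25)
th=.22
p,M=tip(.069,.085,th); move_l(p,M,feed=.12); sleep(.3); print("A",incase())
p,M=tip(.069,.050,th); print(move_l(p,M,feed=.05,until_force=5),"B",incase())
E
```

```text
far corners in tool (mm) [[ 55.3 -83.   33. ]
 [ 55.4  80.   33. ]]
A (array([-11. ,  -0.3, 103.7]), array([-0.91, -0.05, -1.34]), 11.1, 49.7, 13.73)
False B (array([-10.8,   0.1,  68. ]), array([ 0.48, -0.41, -3.36]), 10.9, 49.7, 14.58)
```

```bash
python3 - <<'E'
from plan import *
p,M=tip(.093,.050,.22); print(move_l(p,M,feed=.04,until_force=5),"C",incase())
img,_=camera("scene"); cv2.imwrite("pics/tuck.png",cv2.resize(img[170:290,170:330,::-1],None,fx=4,fy=4,interpolation=cv2.INTER_CUBIC))
E
```

```text
False C (array([12.7,  0.1, 67.7]), array([-0.09,  0.2 , -2.13]), 11.3, 49.7, 15.33)
```

View pics/tuck.png

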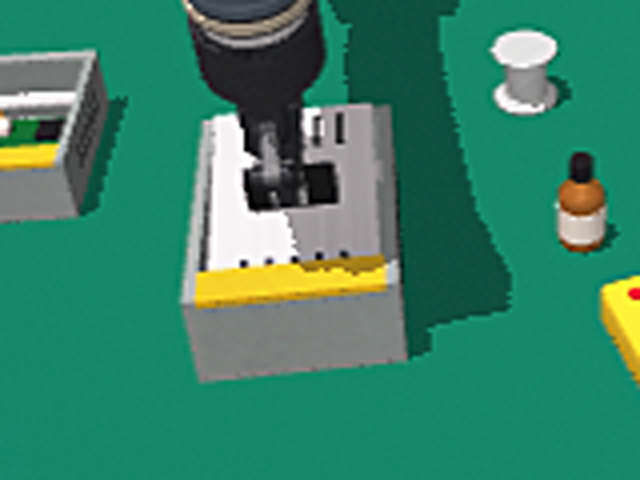

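The +x end is under the yellow rim (crop (290,265)), between the side walls, with no contact force. Now I'll level it and lower until it touches.

```bash
python3 - <<'E'
from plan import *
p,M=pose(.0105,.050,0); print(move_l(p,M,feed=.03,until_force=5),"D",incase())
p,M=pose(.0105,.033,0); print(move_l(p,M,feed=.03,until_force=3.5),"E1",incase())
sleep(.2); print(incase())
p,M=pose(.0105,.020,0); print(move_l(p,M,feed=.008,until_force=2.5),"E2",incase())
sleep(.2); print("E3",incase(), np.round(sense()["ft_torque"],2))
E
```

```text
False D (array([10.9, -0.1, 50.3]), array([-0.04,  0.53, -3.73]), 10.6, 49.7, 16.2)
False E1 (array([10.6,  0.1, 33. ]), array([-0.54, -0.39, -3.4 ]), 10.9, 49.7, 16.92)
(array([10.7, -0. , 33.2]), array([ 0.28, -0.19, -2.76]), 11.0, 49.7, 17.12)
True E2 (array([10.5,  0. , 26.5]), array([0.44, 0.78, 6.15]), 11.1, 50.8, 18.02)
E3 (array([10.5,  0. , 26.6]), array([ 0.06, -0.04,  5.9 ]), 11.2, 50.9, 18.22) [ 0.    0.03 -0.02]
```

Contact on the ledge is at 26.5 mm, pressing about 8.7 N. I'll ease it to 2–3 N, then slide back.

```bash
python3 - <<'E'
from plan import *
z=.0265
for k in range(8):
    f=np.mean([(sleep(.03),sense()["wrist_force"][2])[1] for _ in range(4)]); 
    if f<.5: break
    z-=0; p=sense()["position"]+[0,0,.00015]; move_l(p,feed=.01)
print("eased",f,incase())
s=sense(); p0=s["position"]; q=R.from_euler('z',PSI).apply([-.0085,0,0])
print(move_l(p0+q,feed=.015,until_force=6),"F1",incase())
q=R.from_euler('z',PSI).apply([-.006,0,0])
print(move_l(sense()["position"]+q,feed=.008,until_force=4),"F2",incase()); sleep(.2); print(incase(),np.round(sense()["ft_torque"],2))
E
```

```text
eased -0.12567825107370323 (array([10.4,  0. , 26.6]), array([ 0.24,  0.39, -0.23]), 10.7, 50.1, 18.83)
False F1 (array([ 1.6, -0. , 26.6]), array([-0.81, -0.09,  0.23]), 10.8, 50.1, 19.55)
True F2 (array([ 1.3, -0.1, 26.5]), array([-1.02,  0.37,  3.95]), 10.6, 50.7, 19.91)
(array([ 1.3, -0.1, 26.6]), array([-0.41,  0.12,  5.7 ]), 10.9, 50.9, 20.11) [-0.07  0.07 -0.03]
```

That stop was vertical pressure, not the end wall. I'll ease again and continue in steps, watching the x force.

```bash
python3 - <<'E'
from plan import *
ex=R.from_euler('z',PSI).apply([1,0,0])
def F(): return np.mean([(sleep(.02),sense()["wrist_force"])[1] for _ in range(4)],0)
t=sense()["position"].copy(); log=[]
for k in range(24):
    f=F(); fx=f@ex; log.append((incase()[0][0],round(fx,1),round(f[2],1)))
    if fx>3.5: break
    if f[2]>1.5: t[2]+=.0002
    elif f[2]<-1.5: t[2]-=.0001
    if f[2]<4: t=t-ex*.0004
    move_l(t,feed=.01)
print(*log,sep="\n"); print(incase())
E
```

```text
(np.float64(1.3), np.float64(-1.5), np.float64(5.8))
(np.float64(1.3), np.float64(0.7), np.float64(-0.1))
(np.float64(1.3), np.float64(3.4), np.float64(-3.3))
(np.float64(1.3), np.float64(4.8), np.float64(-4.0))
(array([ 1.3, -0.1, 26.8]), array([ 4.77, -0.69, -4.94]), 10.7, 49.5, 21.12)
```

The x force rises with no motion, so the end wall is reached; 1.3 mm is within calibration error. Now relax, release gently, retreat and look.

```bash
python3 - <<'E'
from plan import *
t=sense()["position"].copy(); ex=R.from_euler('z',PSI).apply([1,0,0])
t=t+ex*.0003-[0,0,.0001]; move_l(t,feed=.01); sleep(.1); print(incase())
command_gripper(.009,20); sleep(.1); print(incase())
command_gripper(.03,20); print(incase())
move_l(t+[0,0,.05],feed=.06); move_l(t+np.array([0.05,-.03,.21]),feed=.2); sleep(.3)
p,d,po=wshot("end"); print(sense()["time_s"])
cv2.imwrite("pics/endc.png",cv2.resize(p[60:260,140:400,::-1],None,fx=3,fy=3,interpolation=cv2.INTER_CUBIC))
E
```

```text
(array([ 1.2, -0.1, 26.6]), array([ 2.99,  0.45, -4.41]), 10.8, 49.7, 21.48)
(array([ 1.3, -0. , 26.6]), array([ 2.62, -0.32, -3.39]), 11.1, 49.6, 21.79)
(array([ 0.9, -0. , 26.7]), array([-1.01,  0.3 ,  0.32]), 29.5, 0.0, 22.12)
24.45
```

View pics/endc.png

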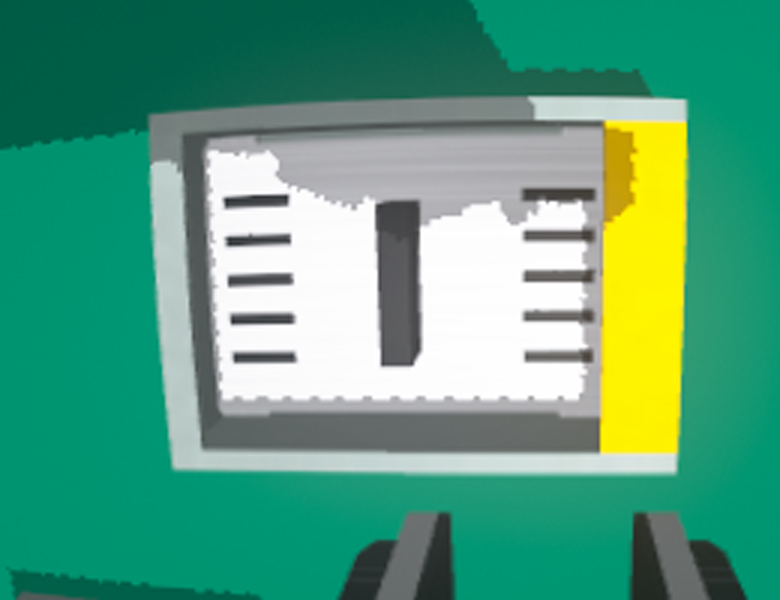

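```bash
python3 - <<'E'
from plan import *
f=np.load("pics/end.npz"); po=(f["pos"],f["rot"])
I=R.from_euler('z',-PSI)
def c(u,v,z):
    o,d=rays("wrist",(140+u/3,60+v/3),po); return (I.apply(onplane(o,d,z)[0]-C)*1000).round(1)
print("panel L top/bot",c(203,140,.0306),c(221,412,.0306))
print("rim inner corners L", c(184,134,.071),c(203,448,.071)," wide rim inner",c(604,122,.071),c(600,452,.071), "outer L",c(150,115,.071),c(174,470,.071),"outer R",c(687,100,.071),c(677,473,.071))
print("rib top L edge",c(376,203,.0606),c(382,365,.0606)," slots L outer",c(225,202,.0306),c(234,357,.0306),"slots R inner",c(523,195,.0306),c(525,357,.0306),"L inner",c(288,200,.0306),c(296,357,.0306))
p,d=f["p"],f["d"]; cp=camera_params("wrist"); T=np.eye(4);T[:3,:3]=po[1];T[:3,3]=po[0];T=T@cp["tool_from_camera"]
for u,v in((250,170),(255,385),(560,160),(570,385)):
    w=(int(140+u/3),int(60+v/3)); o,dd=rays("wrist",w,po); q=o+dd[0]*d[w[1],w[0]]/(dd[0]@T[:3,2]); print("h",(I.apply(q-C)*1000).round(1))
E
```

```text
panel L top/bot [-80.8  56.5  30.6] [-79.7 -56.4  30.6]
rim inner corners L [-72.9  57.8  71. ] [-73.3 -59.4  71. ]  wide rim inner [76.1 57.3 71. ] [ 76.1 -59.9  71. ] outer L [-86.4  65.7  71. ] [-86.6 -68.5  71. ] outer R [104.5  65.6  71. ] [104.7 -68.1  71. ]
rib top L edge [-4.3 29.5 60.6] [ -3.8 -29.9  60.6]  slots L outer [-72.1  30.9  30.6] [-71.9 -32.9  30.6] slots R inner [47.6 30.6 30.6] [ 48.3 -33.4  30.6] L inner [-45.4  30.5  30.6] [-44.9 -33.1  30.6]
h [-61.1  44.1  31.5]
h [-63.2 -44.2  31.3]
h [61.  44.5 32.4]
h [ 66.2 -44.4  30.8]
```

In this view the case features sit at +1.4 mm in x, and so does the panel centre (+1.4 mm). The panel is therefore home against the narrow-rim wall, with y offset about 0, flat on the ledges and released.

```bash
python3 -c "
from rig import *
print(finish_job())"
```

```text
the job is handed in; nothing more can be done
None
```

The panel is in the case and the job is handed in: it lies flat on the ledges (about 26.5 mm up), caught under both rims against the narrow-rim wall. It is released with the arm clear, and the hand-in call gave no verdict.

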